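Scoop palm-sugar lumps into the tub on the scale

ROBOT

A 6-joint arm with a two-finger parallel gripper is mounted at the origin on the work surface. World frame = base frame: x ahead of the robot, y to its left, z up, the work surface at z = 0. Lengths are in m, angles in rad, forces in N, time in s.
With the tool pointing down it reaches from about 0.3 to 0.875 m from the base axis. Payload 6.4 kg.
Tool frame: the origin (TCP) lies at the centre of the arm's flange, where the gripper is bolted on; the fingertips stand 173 mm ahead of it and the grasp point (between the pads) lies 155 mm ahead of it; z points along the fingers, x is the direction in which the jaws open and shut, and the axes are right-handed (so a half turn about z gives the same grasp; the last joint's range is limited). The gripper opens to 85 mm and grips with 20 to 120 N. Pads are 22 mm wide; open, the fingers measure 114 mm over their backs; the gripper's body (76 mm by 85 mm) begins 54 mm behind the grasp point. The pads swing forward as they close: fully open they stand 13 mm farther back than shut.
Start: joints at [0.978, 0.181, 1.607, -0, 1.354, -0.206], TCP at [0.217, 0.533, 0.405] pointing down, gripper open.
Joint ranges: [-2.99, 2.99], [-0.89, 2.07], [0.3, 2.58], [-1.14, 4.28], [0, 2.63], [-3.12, 3.12]. Speed limits (rad/s): [2.57, 2.57, 3.01, 3.14, 3.14, 3.14].

INTERFACE

Orientations are given as a unit quaternion [w, x, y, z].
In Python, from bench import ctrl gives the robot as it stands. The module is installed in compiled form; this text tells all that it offers.
- The arm moves only by the tool move_arm, never from a script. Its argument "moves" is a list of rows, each an object of numbers: "gripper": the opening in per cent of the stroke, from 0 (shut) to 100 (fully open); "x", "y", "z": the shift along the tool's x, y, z in cm; "roll": the turn about the tool's z in degrees. In form: [{"gripper": .., "x": .., "y": .., "z": .., "roll": ..}, ...]. A call has 1 to 5 rows; each row shifts and turns the commanded pose from where the row before left it, along the tool's axes as they then stand; what a row does not reach is not made up. A row lasts 1/8 s, in which the tool goes at most 62.5 mm and 10.7 degrees, less where a joint would pass 70% of its speed; a pose out of reach is approached as far as the arm can. A call is refused whole if a number of a shift passes 6.25 or a number of a turn 10.7, either way. A call with a gripper value outside its range is refused whole. The fingers move at their own pace and stop on an object; the grip force is fixed at half the most. Time passes only in rows, so rows that do not move let the fingers close. It gives the time, the measured TCP pose, the force and the opening at its end, in the units of the state.
- ctrl.get_obs(): the state, without advancing time (a new reading comes with each control period).
- ctrl.camera(name): name is "scene" or "top"; returns a dict with "img" (420x560x3 uint8, red, green, blue), "fx", "fy", "cx", "cy" (pixels), "world_from_camera" (4x4, takes a point from camera to world coordinates). Camera axes: x right, y up, looking along -z (the intrinsics and any distortion apply to the point x, -y, -z); pixel columns grow to the right and rows downward; lengths in m; the calibration is good to about 2 mm. A picture is of the moment at which its call begins. There is no depth.
- ctrl.hand_in(): hands the job in, once; it reports no verdict.
The state is a dict: "time_s": time; "q": joint angles; "dq": joint speeds; "joint_efforts": joint torques, N m; "eef_pos": TCP position; "eef_rot": TCP orientation; "wrist_force": force on the tool from outside, world axes, zero at the start; "torque": the same for the moment, N m; "opening": opening from 0.0 (shut) to 1.0 (fully open).
Only numpy, scipy, OpenCV 4.12 (cv2) and the standard library are available. Lean on these libraries where they do the work, as an engineer would, in place of code of your own. Each camera call takes 0.05 s, during which the arm holds its last target. There are 200 camera calls.

TASK

Using the steel scoop that lies in the aluminium tray, scoop up the brown sugar lumps and tip at least two of the three into the white tub that stands on the counter scale, not the tub on the counter. Leave that tub standing upright on the scale, and lay the scoop back down flat in the tray. Handle the lumps only with the scoop, never with the gripper.

Things in the scene. Friction and masses are not known exactly. Their poses are not given: they have to be found in the camera images.
- scoop: Steel hand scoop, 110 g. Pan 90 mm long, 84 wide (78 inside), floor 2 thick, slippery (friction 0.3), open in front and above; back wall 36 mm high, sides drop to 8 mm at the mouth. Origin: centre of the pan's underside; +x out of the mouth (its edge at x = 45 mm), z up. Straight handle bar 14 mm wide (y), 20 deep, rising backwards at 25 degrees from the back wall, 100 long, middle at (-88, 0, 51) mm.
- lump1: A brown lump of palm sugar, one of three alike: a round puck with a slightly domed top, 30 mm across and 22 mm high, bevelled below, 14 g. It lies loose and flat on the tray's floor, between the scoop's mouth and the tray's far end. Origin: centre of its underside.
- lump2: A brown lump of palm sugar, one of three alike: a round puck with a slightly domed top, 30 mm across and 22 mm high, bevelled below, 14 g. It lies loose and flat on the tray's floor, between the scoop's mouth and the tray's far end. Origin: centre of its underside.
- lump3: A brown lump of palm sugar, one of three alike: a round puck with a slightly domed top, 30 mm across and 22 mm high, bevelled below, 14 g. It lies loose and flat on the tray's floor, between the scoop's mouth and the tray's far end. Origin: centre of its underside.
- tray: Fixed shallow aluminium tray under scoop and lumps. Origin: centre of its underside, +x to its far end (the scoop's mouth points there within 6 degrees), z up. Floor 3 mm thick, inside 230 mm long (x -115 to 115), 124 wide. Upright walls 3 mm thick, 28 mm high, near end 16. Lumps pushed against the far end wall ride up over the scoop's mouth edge into the pan.
- tub: Open round white plastic tub, 150 g, loose, upright on a counter scale whose steel platform is 45 mm above the counter. 120 mm across at the bottom, 158 outside and about 150 inside at the rim, 70 high, floor 4 thick. Origin: centre of its underside. A like tub standing on the counter itself is not the target.
There are look-alikes about, which are no part of the job. Leave any green or red look-alike of the tub alone.

How it is judged:
By the outcome, as a careful person would: the job done as asked, in the order asked, and still so for the second after the job is handed in, with the robot touching nothing.
It also fails if it takes over 64 s, if anything falls off the work surface, if the arm or the gripper's body presses on something with over 40 N, if the wrist force passes 120 N, or if a joint passes its speed limit or range.

## Working session

There is one attempt and no reset: what is moved stays moved. The work goes in short steps, Python scripts to look and compute and a tool call to move; the robot and the scene stay as the last step left them, time stands still between calls to the robot, and variables do not carry over. Pictures are saved under pics/ and viewed, about 8 in all and at most 12, crops included, and the job is handed in when it is done.

Besides the shell and the picture viewer there is one more tool, called by a JSON object that holds its "name" and its "arguments", one argument or row to a line. move_arm: Moves the arm, as the interface text tells. Its arguments: {"type":"object","properties":{"moves":{"type":"array","items":{"type":"object","properties":{"gripper":{"type":"number"},"x":{"type":"number"},"y":{"type":"number"},"z":{"type":"number"},"roll":{"type":"number"}}}}},"required":["moves"]}

```bash
mkdir -p pics
cat > h.py <<'E'
import numpy as np, cv2
from bench import ctrl
from scipy.spatial.transform import Rotation as R
def snap(n,f):
    c=ctrl.camera(n); cv2.imwrite(f,c["img"][:,:,::-1]); return c
def ray(c,u,v,z):
    T=np.array(c["world_from_camera"]); d=T[:3,:3]@np.array([(u-c["cx"])/c["fx"],-(v-c["cy"])/c["fy"],-1]); o=T[:3,3]
    return o+d*(z-o[2])/d[2]
def proj(c,p):
    T=np.array(c["world_from_camera"]); q=T[:3,:3].T@(np.array(p)-T[:3,3])
    return c["cx"]+c["fx"]*q[0]/-q[2], c["cy"]-c["fy"]*q[1]/-q[2]
def rot(): 
    q=ctrl.get_obs()["eef_rot"]; return R.from_quat([q[1],q[2],q[3],q[0]])
E
python3 - <<'E'
from h import *
a=snap("top","pics/t0.png"); b=snap("scene","pics/s0.png")
for c in (a,b): print({k:(np.round(v,4).tolist()) for k,v in c.items() if k!="img"})
o=ctrl.get_obs(); print(o); print(rot().as_matrix().round(3))
E
```

```text
{'fx': 431.8221, 'fy': 431.8221, 'cx': 283.8411, 'cy': 206.9311, 'world_from_camera': [[0.0039, 0.9934, -0.1144, 0.3373], [-0.9992, -0.0007, -0.0394, 0.0656], [-0.0392, 0.1144, 0.9927, 0.9781], [0.0, 0.0, 0.0, 1.0]]}
{'fx': 423.2286, 'fy': 423.2286, 'cx': 274.6405, 'cy': 206.9397, 'world_from_camera': [[0.5192, -0.6204, 0.5878, 1.0003], [0.8547, 0.3776, -0.3563, -0.2513], [-0.0009, 0.6874, 0.7263, 0.747], [0.0, 0.0, 0.0, 1.0]]}
{'time_s': 0.1, 'q': array([ 9.77718966e-01,  1.81493242e-01,  1.60792147e+00, -6.46588537e-06,
        1.35379726e+00, -2.06285590e-01]), 'dq': array([-0.00043678, -0.00203437, -0.0053167 ,  0.00085862, -0.00065637,
        0.00210531]), 'joint_efforts': array([ 4.01125362e-04, -4.45881128e+01, -3.52238131e+01, -3.48381909e-04,
        4.20501572e-03, -8.95173216e-07]), 'eef_pos': array([0.21674684, 0.53233611, 0.40385261]), 'eef_rot': array([ 3.07537545e-04,  8.29824363e-01,  5.58024078e-01, -7.48985861e-04]), 'wrist_force': array([0.89561203, 0.18617265, 0.11900516]), 'torque': array([ 0.01086778,  0.04230051, -0.01055827]), 'opening': 0.9999135300194268}
[[ 0.377  0.926 -0.001]
 [ 0.926 -0.377 -0.001]
 [-0.002 -0.    -1.   ]]
```

View pics/t0.png

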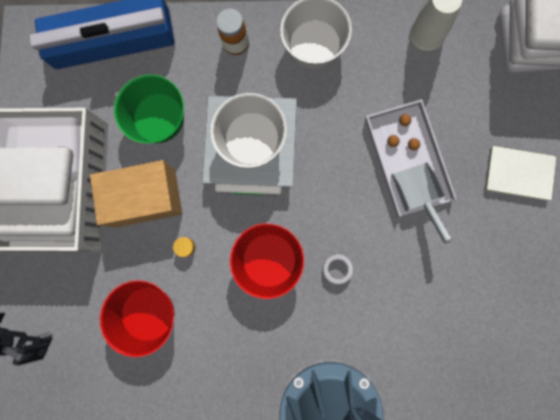

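View pics/s0.png

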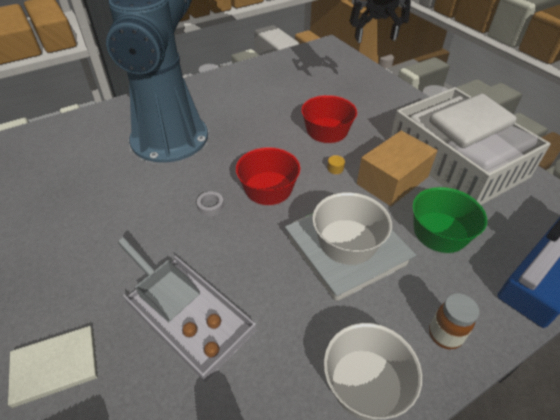

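The top view shows two white tubs. One at (248,130) stands on the light square scale platform, and the other at (315,35) stands on the bare counter. The scene view agrees: the tub on the scale is at (352,228). The target is the one on the scale. The tray is at about (410,158) with the scoop at (418,187), and the lumps are at (405,120), (394,141) and (414,144). Next is one enlarged crop to confirm this.

Run:
```python
import cv2,numpy as np
a=cv2.imread("pics/t0.png")
f=lambda x,y:cv2.resize(a[y:y+155,x:x+105],None,fx=3.8,fy=3.8,interpolation=cv2.INTER_CUBIC)
cv2.imwrite("pics/c0.png",np.hstack([f(355,92),f(197,60)]))
```

```text
(no output)
```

View pics/c0.png

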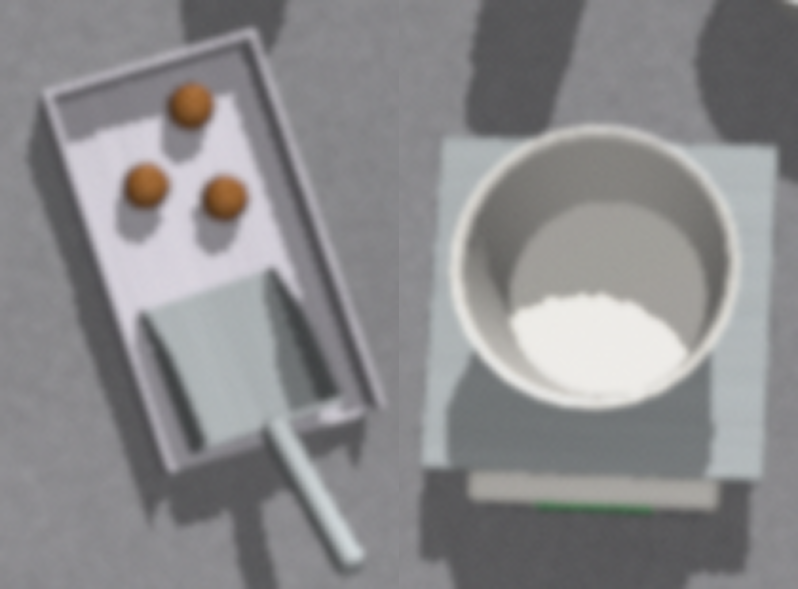

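The crop confirms the target: the tub rim, centred at about crop (595,267), is on the square platform, whose display is visible below it. Next I compute the poses.

Run:
```python
from h import *
from scipy.optimize import least_squares
c=ctrl.camera("top")
L=lambda u,v:((u+.5)/3.8-.5+355,(v+.5)/3.8-.5+92)
Rr=lambda u,v:((u-399+.5)/3.8-.5+197,(v+.5)/3.8-.5+60)
def fit(pts,loc,x0):
    def w(p): 
        s,k=np.sin(p[2]),np.cos(p[2]); return [(p[0]+k*a-s*b,p[1]+s*a+k*b,z) for a,b,z in loc]
    r=least_squares(lambda p:np.ravel([np.subtract(proj(c,q),u) for q,u in zip(w(p),pts)]),x0)
    return r.x, r.fun.round(1)
tp=[L(45,95),L(253,33),L(378,408),L(172,470)]
print("tray",fit(tp,[(.118,.065,.028),(.118,-.065,.028),(-.118,-.065,.022),(-.118,.065,.016)],[.45,-.25,.3]))
sp=[L(143,315),L(272,270),L(350,556),L(275,425)]
print("scoop",fit(sp,[(.045,.041,.011),(.045,-.041,.011),(-.1305,0,.081),(-.043,0,.041)],[.4,-.25,.3]))
for u in [(190,104),(146,185),(224,197)]: print("lump",ray(c,*L(*u),.014).round(4))
for u in [(595,267),(450,267),(741,267),(595,126),(595,408)]: print("tub rim",ray(c,*Rr(*u),.115).round(4))
b=ctrl.camera("scene")
for n,u in (("c",(352,219)),("l",(313,222)),("r",(391,222))): print(n,ray(b,*u,.115).round(4))
```

```text
tray (array([ 0.55858638, -0.17821179,  0.29721702]), array([-0.4, -0.4,  0.1, -0.9,  1.6,  0. , -1.4,  1.2]))
scoop (array([ 0.49512967, -0.19224817,  0.32752835]), array([-0.6, -1.1, -0.1, -0.9,  0.9,  2.5, -0.3, -0.8]))
lump [ 0.6498 -0.1707  0.014 ]
lump [ 0.6003 -0.1434  0.014 ]
lump [ 0.5926 -0.1892  0.014 ]
tub rim [0.5968 0.174  0.115 ]
tub rim [0.5974 0.2533 0.115 ]
tub rim [0.5962 0.0947 0.115 ]
tub rim [0.6763 0.175  0.115 ]
tub rim [0.5189 0.1729 0.115 ]
c [0.5977 0.1738 0.115 ]
l [0.5637 0.1025 0.115 ]
r [0.6443 0.235  0.115 ]
```

{"name": "move_arm", "arguments": {
  "moves": [
    {"gripper": 100,"x": 0,"y": 0,"z": 0,"roll": -10},
    {"gripper": 100,"x": 0,"y": 0,"z": 0,"roll": -10},
    {"gripper": 100,"x": 0,"y": 0,"z": 0,"roll": -10},
    {"gripper": 100,"x": 0,"y": 0,"z": 0,"roll": -10},
    {"gripper": 100,"x": -3,"y": 4,"z": 0,"roll": 0}
  ]
}}

```text
time_s: 0.82
eef_pos: [0.2623, 0.5169, 0.4045]
eef_rot: [-0.0, 0.586, 0.81, -0.0]
wrist_force: [0.6, 0.6, 0.3]
opening: 0.999
```

{"name": "move_arm", "arguments": {
  "moves": [
    {"gripper": 100,"x": -6,"y": 3,"z": 0,"roll": 0},
    {"gripper": 100,"x": -6,"y": 2,"z": 0,"roll": 0},
    {"gripper": 100,"x": -6,"y": 2,"z": 0,"roll": 0},
    {"gripper": 100,"x": -6,"y": 0,"z": 0,"roll": 0},
    {"gripper": 100,"x": -6,"y": 0,"z": 0,"roll": 0}
  ]
}}

```text
time_s: 1.45
eef_pos: [0.419, 0.2547, 0.4045]
eef_rot: [0.0, 0.589, 0.808, -0.0]
wrist_force: [0.5, -0.4, 0.6]
opening: 0.998
```

{"name": "move_arm", "arguments": {
  "moves": [
    {"gripper": 100,"x": -6,"y": 0,"z": 0,"roll": 0},
    {"gripper": 100,"x": -6,"y": -2,"z": 0,"roll": 0},
    {"gripper": 100,"x": -6,"y": -2,"z": 0,"roll": 0},
    {"gripper": 100,"x": -6,"y": -2,"z": 0,"roll": 0},
    {"gripper": 100,"x": -6,"y": -2,"z": 0,"roll": 0}
  ]
}}

```text
time_s: 2.08
eef_pos: [0.4339, -0.0524, 0.4049]
eef_rot: [0.0, 0.589, 0.808, 0.0]
wrist_force: [0.7, -1.6, 0.5]
opening: 1.003
```

```bash
cat > d.py <<'E'
from h import *
import sys
t=np.array([float(v) for v in sys.argv[1:4]])
o=ctrl.get_obs(); M=rot().as_matrix()
print("t",o["time_s"],"pos",o["eef_pos"].round(4),"tool-cm to target",(M.T@(t-o["eef_pos"])*100).round(2),"fwd yaw",np.arctan2(M[1,1],M[0,1]).round(4),"q",o["q"].round(2),"F",o["wrist_force"].round(1),"open",round(o["opening"],3))
E
python3 d.py 0.412 -0.2205 0.209
```

```text
t 2.075 pos [ 0.4339 -0.0524  0.4049] tool-cm to target [-15.32  -7.25  19.59] fwd yaw 0.3114 q [-0.39 -0.14  1.94  0.    1.35 -2.28] F [ 0.7 -1.6  0.5] open 1.003
```

{"name": "move_arm", "arguments": {
  "moves": [
    {"gripper": 100,"x": -5,"y": -2,"z": 0,"roll": 0},
    {"gripper": 100,"x": -5,"y": -3,"z": 2,"roll": 0},
    {"gripper": 100,"x": -4.3,"y": -2.2,"z": 4,"roll": 0},
    {"gripper": 100,"x": -1,"y": 0,"z": 4,"roll": 0},
    {"gripper": 100,"x": 0,"y": 0,"z": 0,"roll": 0}
  ]
}}

```text
time_s: 2.7
eef_pos: [0.4114, -0.2179, 0.302]
eef_rot: [-0.004, 0.59, 0.808, 0.0]
wrist_force: [0.0, 0.4, -0.1]
opening: 1.001
```

```bash
python3 d.py 0.412 -0.2205 0.209
python3 - <<'E'
from h import *
a=snap("top","pics/t1.png")["img"][92:247,355:480]; b=snap("scene","pics/s1.png")["img"][200:380,60:260]
f=lambda i,k:cv2.resize(i,(k,560),interpolation=cv2.INTER_CUBIC)
cv2.imwrite("pics/c1.png",np.hstack([f(a,400),f(b,400)])[:,:,::-1])
E
```

```text
t 2.7 pos [ 0.4114 -0.2179  0.302 ] tool-cm to target [-0.32  0.01  9.3 ] fwd yaw 0.3094 q [-0.74  0.06  1.96  0.    1.12 -2.62] F [ 0.   0.4 -0.1] open 1.001
```

View pics/c1.png

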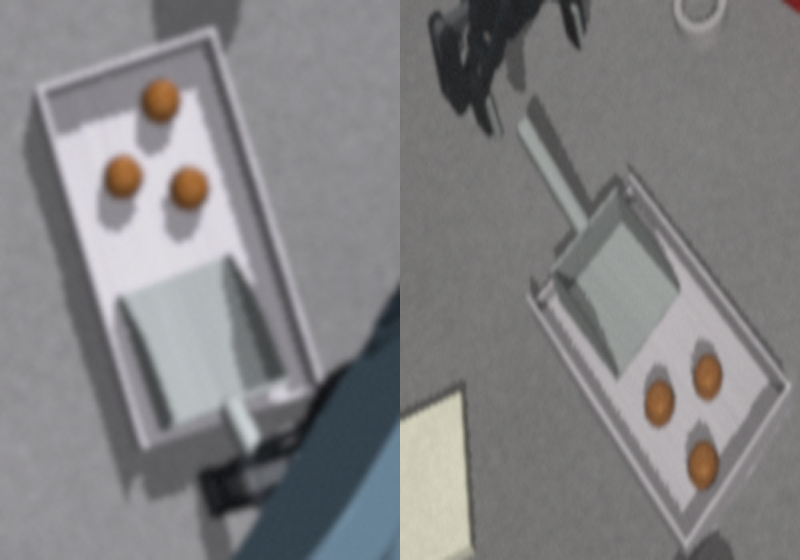

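Run:
```python
from h import *
b=ctrl.camera("scene");o=ctrl.get_obs();M=rot().as_matrix()
for u,z in [((121,239),.081),((151,271),.041)]:
    p=ray(b,*u,z); print(p.round(4),(M.T@(p-o["eef_pos"])*100).round(2))
```

```text
[ 0.376  -0.2364  0.081 ] [-0.59 -4.14 22.53]
[ 0.4512 -0.2092  0.041 ] [-0.31  3.85 26.53]
```

{"name": "move_arm", "arguments": {
  "moves": [
    {"gripper": 100,"x": -0.4,"y": 0,"z": 3,"roll": -1},
    {"gripper": 100,"x": 0,"y": 0,"z": 3,"roll": 0},
    {"gripper": 100,"x": 0,"y": 0,"z": 2,"roll": 0},
    {"gripper": 100,"x": 0,"y": 0,"z": 1.3,"roll": 0},
    {"gripper": 100,"x": 0,"y": 0,"z": 0,"roll": 0}
  ]
}}

```text
time_s: 3.48
eef_pos: [0.4144, -0.2215, 0.2123]
eef_rot: [0.0, 0.581, 0.814, -0.0]
wrist_force: [0.5, 0.3, -0.6]
opening: 1.004
```

{"name": "move_arm", "arguments": {
  "moves": [
    {"gripper": 50,"x": 0,"y": 0,"z": 0,"roll": 0},
    {"gripper": 30,"x": 0,"y": 0,"z": 0,"roll": 0},
    {"gripper": 10,"x": 0,"y": 0,"z": 0,"roll": 0},
    {"gripper": 0,"x": 0,"y": 0,"z": 0,"roll": 0},
    {"gripper": 0,"x": 0,"y": 0,"z": 0,"roll": 0}
  ]
}}

```text
time_s: 4.1
eef_pos: [0.4141, -0.222, 0.2121]
eef_rot: [0.0, 0.582, 0.813, -0.0]
wrist_force: [-0.7, 2.0, 3.5]
opening: 0.152
```

{"name": "move_arm", "arguments": {
  "moves": [
    {"gripper": 0,"x": 0,"y": 0,"z": 0,"roll": 0},
    {"gripper": 0,"x": 0,"y": 0,"z": 0,"roll": 0}
  ]
}}

```text
time_s: 4.35
eef_pos: [0.4141, -0.222, 0.2121]
eef_rot: [0.0, 0.582, 0.813, -0.0]
wrist_force: [-2.0, 0.3, 5.4]
opening: 0.152
```

```bash
python3 d.py 0.412 -0.2205 0.209
python3 - <<'E'
from h import *
a=snap("top","pics/t2.png")["img"][92:247,355:480]; b=snap("scene","pics/s2.png")["img"][200:380,60:260]
f=lambda i,k:cv2.resize(i,(k,560),interpolation=cv2.INTER_CUBIC)
cv2.imwrite("pics/c2.png",np.hstack([f(a,400),f(b,400)])[:,:,::-1])
E
```

```text
t 4.35 pos [ 0.4141 -0.222   0.2121] tool-cm to target [ 0.21 -0.15  0.31] fwd yaw 0.3288 q [-0.75  0.23  2.   -0.    0.91 -2.65] F [-2.   0.3  5.4] open 0.152
```

View pics/c2.png

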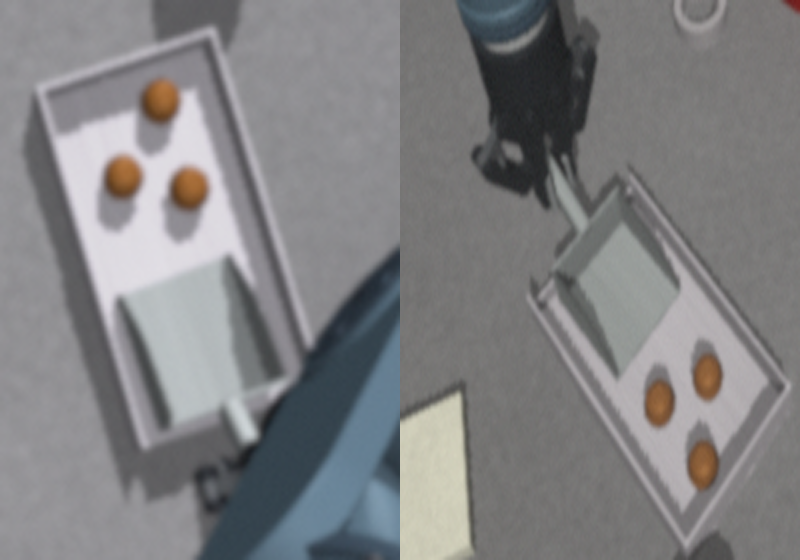

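{"name": "move_arm", "arguments": {
  "moves": [
    {"gripper": 0,"x": 0,"y": 0,"z": 0.1,"roll": 1.8},
    {"gripper": 0,"x": 0,"y": 1.5,"z": 0,"roll": 0},
    {"gripper": 0,"x": 0,"y": 2,"z": 0,"roll": 0},
    {"gripper": 0,"x": 0,"y": 2,"z": 0,"roll": 0},
    {"gripper": 0,"x": 0,"y": 1.5,"z": 0,"roll": 0}
  ]
}}

```text
time_s: 5.08
eef_pos: [0.482, -0.2019, 0.212]
eef_rot: [0.001, 0.594, 0.804, -0.0]
wrist_force: [-4.3, -1.3, 11.1]
opening: 0.153
```

{"name": "move_arm", "arguments": {
  "moves": [
    {"gripper": 0,"x": 0,"y": 1,"z": 0,"roll": 0},
    {"gripper": 0,"x": 0,"y": 1,"z": 0,"roll": 0},
    {"gripper": 0,"x": 0,"y": 1,"z": 0,"roll": 0}
  ]
}}

```text
time_s: 5.45
eef_pos: [0.5104, -0.1932, 0.212]
eef_rot: [0.001, 0.595, 0.804, -0.0]
wrist_force: [-2.7, -1.4, 10.4]
opening: 0.157
```

```bash
cat > pic.py <<'E'
from h import *
import sys
n=sys.argv[1]; y0,y1,x0,x1=map(int,sys.argv[2:6]); Y0,Y1,X0,X1=map(int,sys.argv[6:10])
a=snap("top",f"pics/t{n}.png")["img"][y0:y1,x0:x1]; b=snap("scene",f"pics/s{n}.png")["img"][Y0:Y1,X0:X1]
f=lambda i:cv2.resize(i,(400,560),interpolation=cv2.INTER_CUBIC)
cv2.imwrite(f"pics/c{n}.png",np.hstack([f(a),f(b)])[:,:,::-1])
E
python3 d.py 0.412 -0.2205 0.209; python3 pic.py 3 92 247 355 480 200 380 60 260
```

```text
t 5.45 pos [ 0.5104 -0.1932  0.212 ] tool-cm to target [  0.27 -10.21   0.29] fwd yaw 0.2974 q [-0.58  0.37  1.81 -0.    0.96 -2.45] F [-2.7 -1.4 10.4] open 0.157
```

View pics/c3.png

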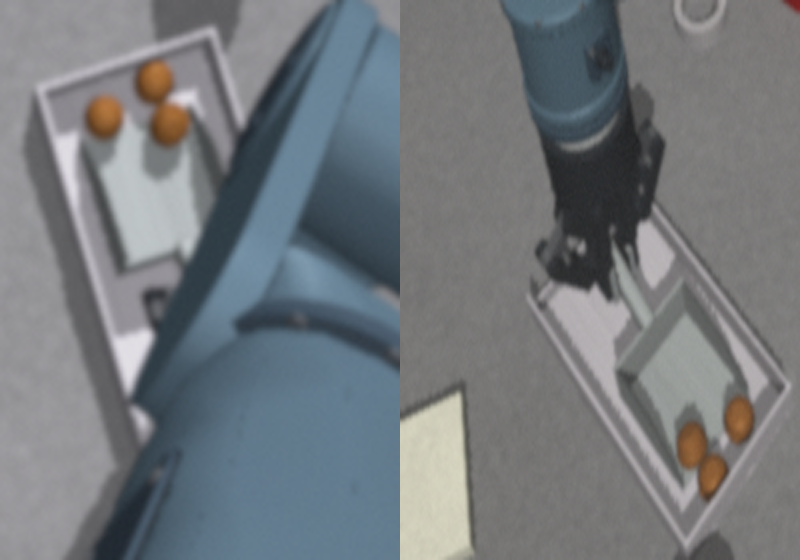

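{"name": "move_arm", "arguments": {
  "moves": [
    {"gripper": 0,"x": 0,"y": 0.7,"z": 0,"roll": 0},
    {"gripper": 0,"x": 0,"y": 0.7,"z": 0,"roll": 0},
    {"gripper": 0,"x": 0,"y": 0.7,"z": 0,"roll": 0},
    {"gripper": 0,"x": 0,"y": 0.6,"z": 0,"roll": 0},
    {"gripper": 0,"x": 0,"y": 0.2,"z": 0,"roll": 0}
  ]
}}

```text
time_s: 6.18
eef_pos: [0.538, -0.1846, 0.212]
eef_rot: [0.001, 0.594, 0.804, -0.0]
wrist_force: [-3.7, -1.3, 11.1]
opening: 0.154
```

```bash
python3 d.py 0.412 -0.2205 0.209; python3 pic.py 4 92 247 355 480 200 380 60 260
```

```text
t 6.175 pos [ 0.538  -0.1846  0.212 ] tool-cm to target [  0.27 -13.1    0.29] fwd yaw 0.2976 q [-0.54  0.41  1.75 -0.    0.98 -2.41] F [-3.7 -1.3 11.1] open 0.154
```

View pics/c4.png

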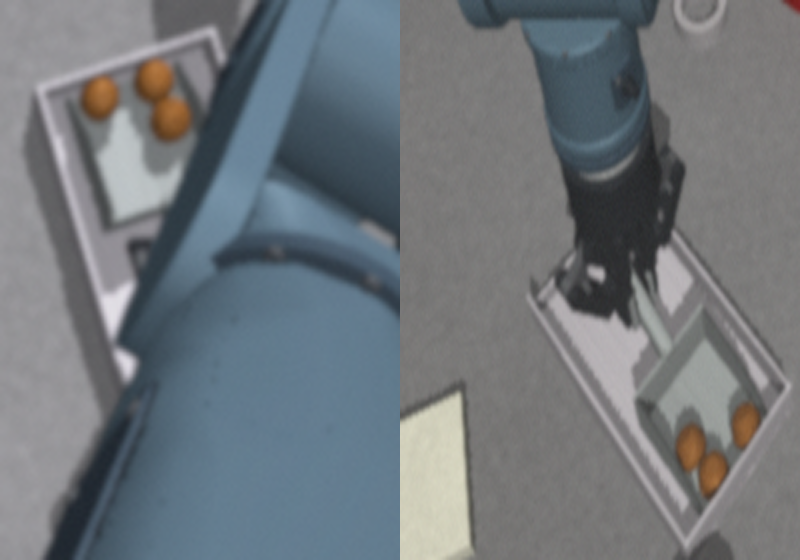

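All three lumps are on the pan behind the mouth edge, so I lift gently.

{"name": "move_arm", "arguments": {
  "moves": [
    {"gripper": 0,"x": 0,"y": 0,"z": -0.5,"roll": 0},
    {"gripper": 0,"x": 0,"y": 0,"z": -0.8,"roll": 0},
    {"gripper": 0,"x": 0,"y": 0,"z": -1.2,"roll": 0},
    {"gripper": 0,"x": 0,"y": 0,"z": -1.2,"roll": 0},
    {"gripper": 0,"x": 0,"y": 0,"z": -0.8,"roll": 0}
  ]
}}

```text
time_s: 6.9
eef_pos: [0.5375, -0.1842, 0.2571]
eef_rot: [0.001, 0.595, 0.804, 0.0]
wrist_force: [-0.3, -0.5, -2.0]
opening: 0.152
```

```bash
python3 d.py 0.512 0.148 0.347; python3 pic.py 5 92 247 355 480 200 380 60 260
```

```text
t 6.9 pos [ 0.5375 -0.1842  0.2571] tool-cm to target [32.5   7.3  -9.01] fwd yaw 0.2974 q [-0.54  0.34  1.73 -0.    1.06 -2.41] F [-0.3 -0.5 -2. ] open 0.152
```

View pics/c5.png

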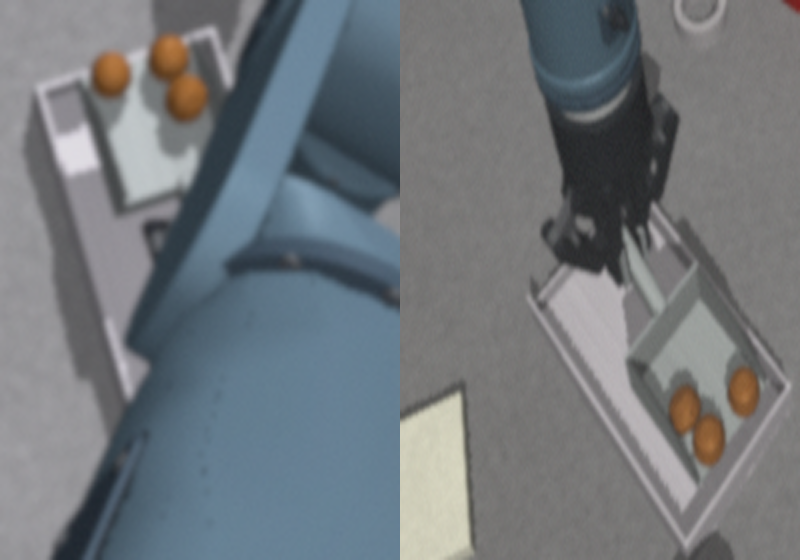

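{"name": "move_arm", "arguments": {
  "moves": [
    {"gripper": 0,"x": 0,"y": 0,"z": -1.2,"roll": 0},
    {"gripper": 0,"x": 0,"y": 0,"z": -1.8,"roll": 0},
    {"gripper": 0,"x": 0,"y": 0,"z": -2.2,"roll": 0},
    {"gripper": 0,"x": 0,"y": 0,"z": -2.0,"roll": 0},
    {"gripper": 0,"x": 0.4,"y": 0.3,"z": -1.4,"roll": 0}
  ]
}}

```text
time_s: 7.62
eef_pos: [0.5392, -0.1795, 0.3439]
eef_rot: [0.001, 0.595, 0.804, 0.0]
wrist_force: [0.5, -0.2, -1.9]
opening: 0.149
```

{"name": "move_arm", "arguments": {
  "moves": [
    {"gripper": 0,"x": 1,"y": 0.5,"z": -0.4,"roll": 0},
    {"gripper": 0,"x": 1.6,"y": 0.6,"z": 0,"roll": 0},
    {"gripper": 0,"x": 2.2,"y": 0.7,"z": 0,"roll": 0},
    {"gripper": 0,"x": 2.7,"y": 0.7,"z": 0,"roll": 0},
    {"gripper": 0,"x": 3,"y": 0.7,"z": 0,"roll": 0}
  ]
}}

```text
time_s: 8.25
eef_pos: [0.5383, -0.0676, 0.3446]
eef_rot: [-0.001, 0.594, 0.804, -0.0]
wrist_force: [0.5, -0.6, -1.2]
opening: 0.149
```

{"name": "move_arm", "arguments": {
  "moves": [
    {"gripper": 0,"x": 3,"y": 0.7,"z": 0,"roll": 0},
    {"gripper": 0,"x": 3,"y": 0.6,"z": 0,"roll": 0},
    {"gripper": 0,"x": 3,"y": 0.5,"z": 0,"roll": 0},
    {"gripper": 0,"x": 3,"y": 0.5,"z": 0,"roll": 0},
    {"gripper": 0,"x": 2.7,"y": 0.4,"z": 0,"roll": 0}
  ]
}}

```text
time_s: 8.88
eef_pos: [0.5205, 0.0811, 0.3447]
eef_rot: [-0.001, 0.594, 0.804, -0.0]
wrist_force: [0.1, 0.4, -1.5]
opening: 0.152
```

{"name": "move_arm", "arguments": {
  "moves": [
    {"gripper": 0,"x": 2.4,"y": 0.3,"z": 0,"roll": 0},
    {"gripper": 0,"x": 1.9,"y": 0.2,"z": 0,"roll": 0},
    {"gripper": 0,"x": 1.4,"y": 0.2,"z": 0,"roll": 0},
    {"gripper": 0,"x": 0.8,"y": 0.1,"z": 0,"roll": 0},
    {"gripper": 0,"x": 0.3,"y": 0,"z": 0,"roll": 0}
  ]
}}

```text
time_s: 9.5
eef_pos: [0.5093, 0.1464, 0.3458]
eef_rot: [0.0, 0.594, 0.804, -0.0]
wrist_force: [0.4, -0.8, -1.1]
opening: 0.15
```

```bash
python3 d.py 0.512 0.148 0.347; python3 pic.py 6 70 225 190 315 140 340 270 440
```

```text
t 9.5 pos [0.5093 0.1464 0.3458] tool-cm to target [ 0.07  0.31 -0.12] fwd yaw 0.2976 q [ 0.06  0.14  1.78 -0.    1.22 -1.81] F [ 0.4 -0.8 -1.1] open 0.15
```

View pics/c6.png

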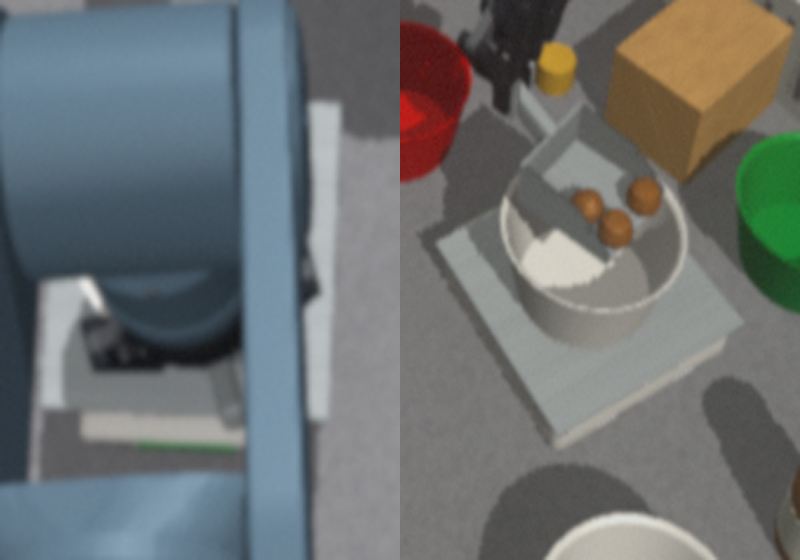

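{"name": "move_arm", "arguments": {
  "moves": [
    {"gripper": 0,"x": 0,"y": -6.2,"z": 0,"roll": 0},
    {"gripper": 0,"x": 0,"y": -3,"z": 0,"roll": 0},
    {"gripper": 0,"x": 0,"y": 0,"z": 0,"roll": 0}
  ]
}}

```text
time_s: 9.98
eef_pos: [0.4201, 0.1186, 0.3457]
eef_rot: [-0.0, 0.595, 0.804, -0.0]
wrist_force: [1.6, -0.6, -0.9]
opening: 0.15
```

```bash
cat > br.py <<'E'
from h import *
import sys
b=snap("scene",f"pics/s{sys.argv[1]}.png"); h=cv2.cvtColor(b["img"],cv2.COLOR_RGB2HSV)
m=cv2.inRange(h,(6,120,50),(14,255,200)); m[:140]=0
n,_,s,ce=cv2.connectedComponentsWithStats(m)
print([(ce[i].round(0).tolist(),int(s[i,4])) for i in range(1,n) if s[i,4]>15])
M=rot().as_matrix();p=ctrl.get_obs()["eef_pos"]
for q in [(4,13.4),(-4,13.4),(-4,4.6),(4,4.6)]: print("pan corner",np.round(proj(b,p+M@np.array([q[0]/100,q[1]/100,.207])),0))
E
python3 br.py 7;python3 d.py 0.512 0.148 0.347
```

```text
[([338.0, 231.0], 65), ([453.0, 326.0], 330)]
pan corner [344. 188.]
pan corner [320. 210.]
pan corner [286. 189.]
pan corner [311. 170.]
t 10.025 pos [0.4214 0.1187 0.3463] tool-cm to target [ 0.16  9.52 -0.05] fwd yaw 0.296 q [ 0.   -0.07  2.   -0.    1.21 -1.86] F [ 0.9 -0.2 -0.8] open 0.152
```

```bash
python3 -c "
import cv2
a=cv2.imread('pics/s7.png')[140:330,250:450];cv2.imwrite('pics/c7.png',cv2.resize(a,(630,598),interpolation=cv2.INTER_CUBIC))"
```

```text
(no output)
```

View pics/c7.png

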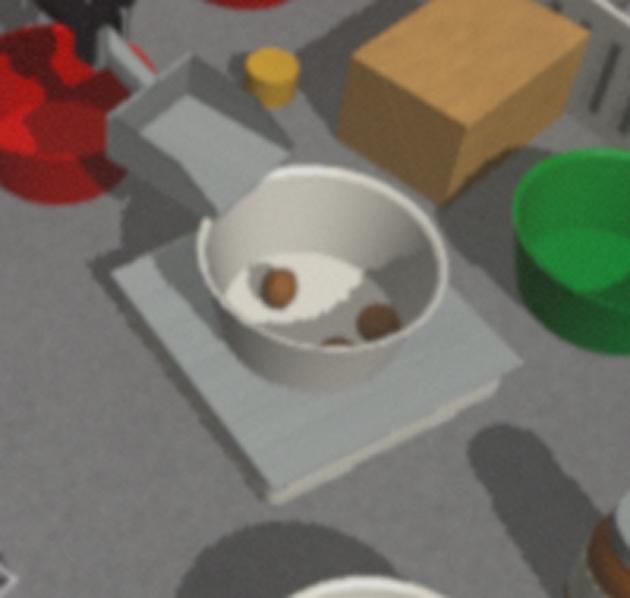

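All three lumps are in the tub on the scale, at crop (280,288), (378,322) and (335,342), and the pan is empty. Now the scoop goes back to the tray.

{"name": "move_arm", "arguments": {
  "moves": [
    {"gripper": 0,"x": -3,"y": -1,"z": 0,"roll": 0},
    {"gripper": 0,"x": -5,"y": -1,"z": 0,"roll": 0},
    {"gripper": 0,"x": -5,"y": -1,"z": 0,"roll": 0},
    {"gripper": 0,"x": -5,"y": -0.5,"z": 0,"roll": 0},
    {"gripper": 0,"x": -5,"y": 0,"z": 0,"roll": 0}
  ]
}}

```text
time_s: 10.65
eef_pos: [0.4564, -0.1134, 0.3465]
eef_rot: [0.001, 0.595, 0.804, 0.0]
wrist_force: [0.7, 0.6, -1.1]
opening: 0.151
```

{"name": "move_arm", "arguments": {
  "moves": [
    {"gripper": 0,"x": -5,"y": 0,"z": 0,"roll": 0},
    {"gripper": 0,"x": -3,"y": 0,"z": 0,"roll": 0},
    {"gripper": 0,"x": -1.4,"y": 0,"z": 1,"roll": 0},
    {"gripper": 0,"x": 0,"y": 0,"z": 2,"roll": 0},
    {"gripper": 0,"x": 0,"y": 0,"z": 2,"roll": 0}
  ]
}}

```text
time_s: 11.28
eef_pos: [0.4831, -0.2006, 0.2946]
eef_rot: [-0.0, 0.595, 0.804, 0.0]
wrist_force: [0.7, 0.7, -1.2]
opening: 0.152
```

```bash
python3 d.py 0.482 -0.202 0.212
```

```text
t 11.275 pos [ 0.4831 -0.2006  0.2946] tool-cm to target [-0.11 -0.14  8.26] fwd yaw 0.2974 q [-0.62  0.2   1.83  0.    1.12 -2.49] F [ 0.7  0.7 -1.2] open 0.152
```

{"name": "move_arm", "arguments": {
  "moves": [
    {"gripper": 0,"x": -0.1,"y": 0,"z": 2.5,"roll": 0},
    {"gripper": 0,"x": 0,"y": 0,"z": 2.5,"roll": 0},
    {"gripper": 0,"x": 0,"y": 0,"z": 1.5,"roll": 0},
    {"gripper": 0,"x": 0,"y": 0,"z": 0.8,"roll": 0},
    {"gripper": 0,"x": 0,"y": 0,"z": 0.5,"roll": 0}
  ]
}}

```text
time_s: 11.9
eef_pos: [0.4834, -0.2017, 0.2178]
eef_rot: [0.0, 0.594, 0.804, 0.0]
wrist_force: [0.2, 1.0, -2.0]
opening: 0.15
```

{"name": "move_arm", "arguments": {
  "moves": [
    {"gripper": 0,"x": 0,"y": 0,"z": 0.3,"roll": 0},
    {"gripper": 0,"x": 0,"y": 0,"z": 0.2,"roll": 0},
    {"gripper": 0,"x": 0,"y": 0,"z": 0,"roll": 0}
  ]
}}

```text
time_s: 12.28
eef_pos: [0.4832, -0.2018, 0.2131]
eef_rot: [0.0, 0.595, 0.804, 0.0]
wrist_force: [-0.2, -0.6, -0.4]
opening: 0.151
```

```bash
python3 d.py 0.482 -0.202 0.212
```

```text
t 12.275 pos [ 0.4832 -0.2018  0.2131] tool-cm to target [ 0.02 -0.12  0.11] fwd yaw 0.2973 q [-0.62  0.33  1.86  0.    0.95 -2.49] F [-0.2 -0.6 -0.4] open 0.151
```

{"name": "move_arm", "arguments": {
  "moves": [
    {"gripper": 0,"x": 0,"y": 0,"z": 0.1,"roll": 0},
    {"gripper": 25,"x": 0,"y": 0,"z": 0,"roll": 0},
    {"gripper": 60,"x": 0,"y": 0,"z": 0,"roll": 0},
    {"gripper": 100,"x": 0,"y": 0,"z": 0,"roll": 0},
    {"gripper": 100,"x": 0,"y": 0,"z": 0,"roll": 0}
  ]
}}

```text
time_s: 12.9
eef_pos: [0.4831, -0.2017, 0.2119]
eef_rot: [0.0, 0.595, 0.804, 0.0]
wrist_force: [0.2, -0.2, -0.2]
opening: 0.875
```

{"name": "move_arm", "arguments": {
  "moves": [
    {"gripper": 100,"x": 0,"y": 0,"z": 0,"roll": 0},
    {"gripper": 100,"x": 0,"y": 0,"z": -2,"roll": 0},
    {"gripper": 100,"x": 0,"y": 0,"z": -4,"roll": 0},
    {"gripper": 100,"x": 0,"y": 0,"z": -5,"roll": 0},
    {"gripper": 100,"x": 0,"y": -2,"z": -5,"roll": 0}
  ]
}}

```text
time_s: 13.52
eef_pos: [0.4642, -0.2074, 0.3734]
eef_rot: [0.0, 0.594, 0.804, 0.0]
wrist_force: [-0.2, -0.7, -0.1]
opening: 1.002
```

{"name": "move_arm", "arguments": {
  "moves": [
    {"gripper": 100,"x": 0,"y": -5,"z": 0,"roll": 0},
    {"gripper": 100,"x": 0,"y": -3,"z": 0,"roll": 0},
    {"gripper": 100,"x": 0,"y": 0,"z": 0,"roll": 0}
  ]
}}

```text
time_s: 13.9
eef_pos: [0.3862, -0.2313, 0.372]
eef_rot: [0.0, 0.595, 0.803, -0.0]
wrist_force: [-0.1, -0.6, -0.4]
opening: 1.002
```

```bash
python3 d.py 0.482 -0.202 0.212; python3 -c "
from h import *
b=snap('scene','pics/s9.png');cv2.imwrite('pics/c9.png',cv2.resize(b['img'][180:390,60:440],None,fx=2.1,fy=2.1,interpolation=cv2.INTER_CUBIC)[:,:,::-1])"
```

```text
t 13.9 pos [ 0.3862 -0.2313  0.372 ] tool-cm to target [ 0.03 10.02 16.  ] fwd yaw 0.2951 q [-0.8  -0.07  1.94 -0.    1.27 -2.67] F [-0.1 -0.6 -0.4] open 1.002
```

View pics/c9.png

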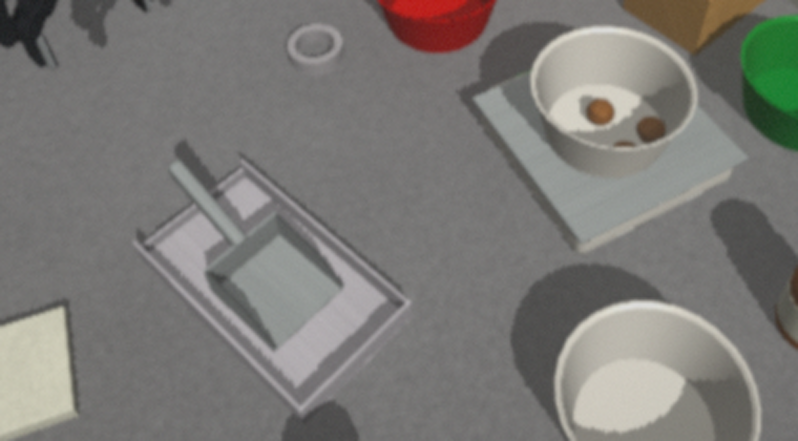

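The scoop lies flat in the tray at crop (270,280). All three lumps are in the tub on the scale, around crop (620,125). The other white tub is untouched and the gripper is clear.

```bash
python3 -c "
from bench import ctrl
print(ctrl.hand_in())"
```

```text
the job is handed in; nothing more can be done
None
```

The job is done and handed in. All three lumps are in the white tub on the counter scale.

- **Scooping:** I gripped the scoop by its handle and drove it along the tray until the lumps rode up into the pan against the far wall.
- **Tipping:** The moves allow no tilt, so I held the pan over the tub and jerked it backwards. All three lumps slid out of the mouth into the tub, and the gripper never touched them.
- **Putting back:** I laid the scoop flat in the tray, opened the gripper and backed away.

The last picture showed three lumps in the tub, the tub upright on the scale, the scoop flat in the tray and the other tub untouched. The clock stood at about 14 s of the 64 s allowed, and the highest wrist force I read was about 12 N.

One check disagreed: just after tipping, my colour-based lump detector counted only one lump in the tub because of shading, but the enlarged picture showed all three.

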